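Return-spring check on a tube-bending jig

ROBOT

A 7-joint arm with a two-finger parallel gripper is mounted at the origin on the work surface. World frame = base frame: x ahead of the robot, y to its left, z up, the work surface at z = 0. Lengths are in m, angles in rad, forces in N, time in s.
With the tool pointing down it reaches from about 0.425 to 0.925 m from the base axis. Payload 6.8 kg.
Tool frame: the origin (TCP) lies on the centre line of the jaws, within the pads' length; the fingertips stand 11 mm ahead of it and the grasp point (between the pads) lies 8 mm behind it; z points along the fingers, y is the direction in which the jaws open and shut (so a half turn about z gives the same grasp; the last joint's range is limited). The gripper opens to 85 mm and grips with 20 to 120 N. Pads are 22 mm wide; open, the fingers measure 114 mm over their backs; the gripper's body (76 mm by 85 mm) begins 54 mm behind the grasp point. The pads swing forward as they close: fully open they stand 13 mm farther back than shut.
Start: joints at [1.05, 0.477, 0.022, 1.555, -0.011, 1.109, -0.083], TCP at [0.271, -0.618, 0.242] pointing down, gripper open.
Joint ranges: [-2.96, 2.96], [-0.34, 2.1], [-1.41, 1.46], [0.24, 2.44], [-1.37, 4.51], [0.17, 1.92], [-2.96, 2.96]. Speed limits (rad/s): [2.39, 2.39, 3.14, 3.14, 3.14, 3.14, 3.14].

INTERFACE

Orientations are given as a rotation vector (axis times angle).
In Python, from bench import r gives the robot as it stands.
- The arm moves only by the tool send_rows, never from a script. Its argument "deltas" is a list of rows, each a list of 7 numbers: the opening, from 0 (shut) to 1 (fully open), then the shift along the tool's x, y, z as a fraction of full scale, then the turn, a rotation vector about the tool's x, y, z as a fraction of full scale. In form: [[hand, x, y, z, ax, ay, az], ...]. A call has 1 to 20 rows; each row is the pose to reach, as a shift and turn from the pose commanded when the call began, along the tool's axes at that moment, turning the shorter way round; what a row does not reach only later rows make up. Full scale, the value 1, is 150 mm for a shift and 180 degrees for a turn. A row lasts 1/12 s, in which the tool goes at most 41.7 mm and 7.16 degrees, less where a joint would pass 70% of its speed; a pose out of reach is approached as far as the arm can. A call with a number of a shift or a turn outside -1 to 1 is refused whole. A call with a gripper value outside its range is refused whole. The fingers move at their own pace and stop on an object; "squeeze" is the grip in N (left out, the last holds). Time passes only in rows, so rows that repeat a pose let the fingers close. It gives the time, the measured TCP pose, the force and the opening at its end, in the units of the state.
- r.get_obs(): the state, without advancing time (a new reading comes with each control period).
- r.grab_frame(name): name is "scene" or "top" or "wrist"; returns a dict with "pixels" (480x640x3 uint8, red, green, blue), "camera_matrix" (3x3 intrinsics, pixels), "rvec" (rotation vector, rad) and "tvec" (3), from world to camera coordinates, as OpenCV has them. Camera axes: x right, y down, z forward; pixel columns grow to the right and rows downward; lengths in m; the calibration is good to about 2 mm. A picture is of the moment at which its call begins. There is no depth.
- r.hand_in(): hands the job in, once; it reports no verdict.
The state is a dict: "clock": time; "joints": joint angles; "qvel": joint speeds; "tau": joint torques, N m; "tcp_pos": TCP position; "orientation": TCP orientation; "contact_force": force on the tool from outside, world axes, zero at the start; "moment": the same for the moment, N m; "grip_width": finger opening in m.
Only numpy, scipy, OpenCV 4.12 (cv2) and the standard library are available. Lean on these libraries where they do the work, as an engineer would, in place of code of your own. Each camera call takes 0.05 s, during which the arm holds its last target. There are 200 camera calls.

TASK

Check the return spring of the tube-bending jig on the bench: with your fingertips press down the bare, sprung outer corner of its rocker plate (the corner without the tube channel) until the pointer stands at the brass setting flag on the scale, not past it, and keep it there for a second. Then ease the plate back up under your fingers, without letting it snap back, until the pointer is home on its zero line, and move clear. Do not touch the pointer, leave the flag and everything lying around the jig where they are, and grasp or lift nothing.

Things in the scene. Friction and masses are not known exactly. Their poses are not given: they have to be found in the camera images.
- jig: The tube-bending jig, fixed: a steel stand 250 mm (its x) by 320 mm (its y), deck top at 85 mm. Origin on the bench under the middle of the rocker shaft, z up. On its +y side a bending former stands on the deck, top 178 mm high. At its +x end an upright white sector scale, up to 265 mm high with pointer and flag.
- shaft_mid (a point): Middle of the rocker shaft, 125 mm above the bench. The shaft lies along the jig's x axis in two green pillow blocks (150 mm apart, tops 155 mm high, grease nipples to 162 mm). Clamped on it, the steel rocker plate, 100 mm wide along x, 8 mm thick, reaches out to the jig's -y side, outer edge 150 mm from the shaft; at rest tilted 0.18 rad, outer edge up; level when the rocker is at 0.18.
- rocker (a joint): Angle of the rocker plate, rad: 0 at rest (pointer on the long zero line, spring holding the plate up on its stop), growing as the bare corner goes down; end of travel 0.36. The corner sinks about 1.3 mm per 0.01 rad. Pressed there it takes about 4 to 6 N to start and 8 to 13 N at the flag; it springs back fast if let go.
- bare_corner (a point): The place to press, from above: a point on the upper face of the plate's bare outer corner, 15 mm in from the outer edge and from the -x side edge; moves with the plate. At rest 171 mm high, 129 mm from the shaft towards the jig's -y. Bare flat plate from jig x -50 to +18 mm, coil spring under the corner; the +x side carries an aluminium tube channel 24 mm wide, 13 mm high.
- pointer_tip (a point): Tip of the black pointer, 119 mm from the shaft axis, in an upright plane at jig x = 112 mm. The pointer turns with the plate: at rest it leans 0.20 rad from upright towards the jig's +y; as the plate is pressed the tip moves towards the jig's -y, 1.19 mm per 0.01 rad.
- flag_tip (a point): Inner tip of the brass setting flag (a rider 8 mm wide on the outer rim of the scale), 119 mm from the shaft axis in the pointer's plane: pointer_tip coincides with it when the pointer stands at the flag. Its y axis is tangent to the scale; the pointer comes from its +y side.
- set_flag (a joint): Where the brass setting flag is clamped on the scale, as the rocker angle (rad) at which the pointer stands exactly at it: somewhere from 0.13 to 0.27. It is held by friction only: do not touch.
- tape_roll: Bystander: a roll of tape lying flat, 100 mm across, 24 mm high. Origin at the centre of its underside.
- hairpin_long: Bystander: a copper tube hairpin (U-bend) lying flat, about 135 x 46 mm, tube 10 mm. Origin at the centre of its underside.
- hairpin_short: Bystander: a small copper tube hairpin lying flat, about 75 x 40 mm, tube 10 mm. Origin at the centre of its underside.
- wrench: Bystander: an open-ended steel wrench lying on the bench. Origin at the centre of its underside.
- spare_bearing: Bystander: a spare green pillow-block bearing standing on the bench, 30 x 120 x 77 mm. Origin at the centre of its underside.
- grease_can: Bystander: a grease can standing upright, 60 mm across, 95 mm high. Origin at the centre of its underside.
- fitting: Bystander: a small brass tube fitting standing on the jig's deck, 24 mm across, 36 mm high. Origin at the centre of its underside.

How it is judged:
On the way:
1. the pointer is kept at the flag (tip within 4 mm of the flag's tip) for 0.6 s while the fingers press the plate at its bare corner (distance between pointer_tip and flag_tip below 0.004 m and contact force between the fingers and rocker above 1 N and horizontal distance between the grasp point and bare_corner below 0.06 m), for 0.6 s.
At the end, for the whole second after the job is handed in: The plate is back at rest (rocker within 0.02 rad of 0, pointer at the zero line), the flag is where it was (within 4 mm), and every bystander is within 20 mm of where it stood (value of joint rocker between -0.02 and 0.02 rad and distance of flag_tip from where it was at the start of the episode below 0.004 m and distance of each of tape_roll, hairpin_long, hairpin_short, wrench, spare_bearing, grease_can, fitting from where it was at the start of the episode below 0.02 m); the robot touches nothing.
It fails at once if the pointer is run past the flag by more than 6 mm (y of pointer_tip in the frame of flag_tip below -0.006 m).
It fails at once if the plate is let snap back (faster than 3 rad/s, 0.39 m/s at the corner) (velocity of joint rocker below -3 rad/s).
It fails at once if the plate is gripped or forced (more than 35 N between fingers and plate) (contact force between the fingers and rocker above 35 N).
It fails at once if the pointer is touched, or the flag is shifted by more than 4 mm (contact force between any of the fingers, the arm and rocker_c1 above 0.5 N or contact force between any of the fingers, the arm and rocker_c2 above 0.5 N or distance of flag_tip from where it was at the start of the episode above 0.004 m).
It fails at once if a bystander is shifted or lifted by more than 20 mm (distance of any of tape_roll, hairpin_long, hairpin_short, wrench, spare_bearing, grease_can, fitting from where it was at the start of the episode above 0.02 m).
It also fails if it takes over 34 s, if anything falls off the work surface, if the arm or the gripper's body presses on something with over 40 N, if the wrist force passes 120 N, or if a joint passes its speed limit or range.

## Working session

There is one attempt and no reset: what is moved stays moved. The work goes in short steps, Python scripts to look and compute and a tool call to move; the robot and the scene stay as the last step left them, time stands still between calls to the robot, and variables do not carry over. Pictures are saved under pics/ and viewed, about 8 in all and at most 12, crops included, and the job is handed in when it is done.

Besides the shell and the picture viewer there is one more tool, called after "Call:" as name(argument=value, ...) on one line, values as JSON. send_rows: Moves the arm, as the interface text tells. Shift numbers are shares of 150 mm and turn numbers shares of 180 degrees, none past 1 either way. Its arguments: {"type":"object","properties":{"deltas":{"type":"array","items":{"type":"array","items":{"type":"number"}}},"squeeze":{"type":"number"}},"required":["deltas"]}

```bash
mkdir -p pics
cat > h.py <<'E'
import numpy as np, cv2, pickle
from bench import r
def snap(n,f):
    g=r.grab_frame(n); pickle.dump(g,open(f'pics/{f}.pkl','wb')); cv2.imwrite(f'pics/{f}.png',g['pixels'][:,:,::-1]); return g
def load(f): return pickle.load(open(f'pics/{f}.pkl','rb'))
def ray(g,uv):
    R=cv2.Rodrigues(np.array(g['rvec'],float))[0]; t=np.array(g['tvec'],float).ravel()
    d=R.T@np.linalg.inv(g['camera_matrix'])@np.array([*uv,1.]); return -R.T@t,d
def onz(g,uv,z):
    c,d=ray(g,uv); return c+d*(z-c[2])/d[2]
def tri(obs):
    A=np.zeros((3,3));b=np.zeros(3)
    for g,uv in obs:
        c,d=ray(g,uv); d=d/np.linalg.norm(d); P=np.eye(3)-np.outer(d,d); A+=P;b+=P@c
    return np.linalg.solve(A,b)
def proj(g,p): return cv2.projectPoints(np.array(p,float).reshape(-1,3),np.array(g['rvec'],float),np.array(g['tvec'],float),np.array(g['camera_matrix'],float),None)[0].reshape(-1,2)
E
python3 - <<'E'
from h import *
for n in('scene','top'): 
    g=snap(n,n+'0'); print(n,ray(g,(320,240)))
print(r.get_obs())
a=cv2.imread('pics/scene0.png');
E
```

```text
scene (array([1.05331977, 0.53363661, 0.6958924 ]), array([-0.54864535, -0.5797056 , -0.60244476]))
top (array([0.44614245, 0.03049415, 1.27682599]), array([ 0.11459011,  0.01144975, -0.99337155]))
{'clock': 0.1, 'joints': array([ 1.04992474,  0.47774047,  0.02234802,  1.55634346, -0.01152212,
        1.1093051 , -0.08312714]), 'qvel': array([ 0.00090199, -0.00328225,  0.00053339, -0.00392428, -0.00027963,
        0.00063106, -0.00100807]), 'tau': array([ 4.34012676e-03, -5.97759676e+01,  1.61351681e+00, -2.81955475e+01,
        1.27724122e-02,  5.02009076e-03, -1.26373484e-05]), 'tcp_pos': array([ 0.2705631 , -0.61783907,  0.24141143]), 'orientation': array([-3.07335432e+00, -6.43424039e-01,  6.96754043e-04]), 'contact_force': array([ 0.07027397, -0.00870087, -0.01959151]), 'moment': array([ 0.03613726, -0.00103575,  0.00730174]), 'grip_width': 0.08540990362637126}
```

View pics/scene0.png

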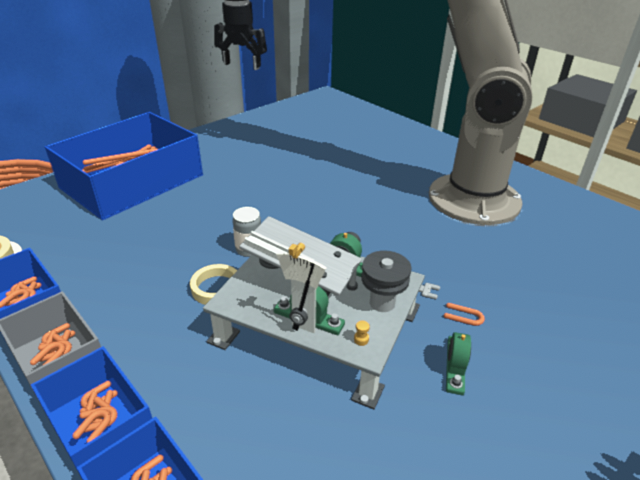

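View pics/top0.png

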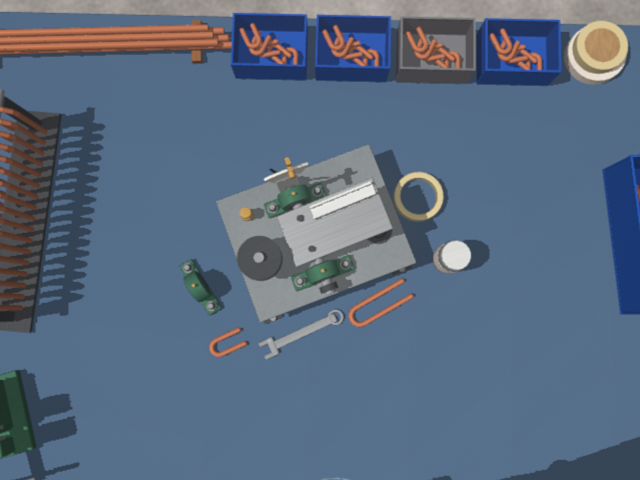

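Scene: jig at centre with the scale facing the camera (pointer pivot ~(298,318), flag ~(297,250)). Top: deck spans ~(217,200)–(414,265), the plate is at (280–392,185–265), and the bare corner is near (388,235). Next I'll enlarge both.

Run:
```python
from h import *
a=cv2.imread('pics/scene0.png')[215:345,225:385]; b=cv2.imread('pics/top0.png')[140:330,200:425]
cv2.imwrite('pics/c1.png',cv2.resize(a,None,fx=4.6,fy=4.6,interpolation=3)); cv2.imwrite('pics/c2.png',cv2.resize(b,None,fx=3,fy=3,interpolation=3))
g=load('top0')
for n,uv,z in [('deck1',(217,202),.085),('deck2',(370,147),.085),('deck3',(414,264),.085),('deck4',(262,321),.085),('nip+x',(293,194),.162),('nip-x',(322,271),.162),('can',(455,255),.095)]: print(n,onz(g,uv,z))
```

```text
deck1 [0.65240508 0.24643237 0.085     ]
deck2 [ 0.76938    -0.04830956  0.085     ]
deck3 [ 0.54236606 -0.13694396  0.085     ]
deck4 [0.42564739 0.15001806 0.085     ]
nip+x [0.65750854 0.0947985  0.162     ]
nip-x [0.51895635 0.03816486 0.162     ]
can [ 0.56087814 -0.21302592  0.095     ]
```

View pics/c1.png

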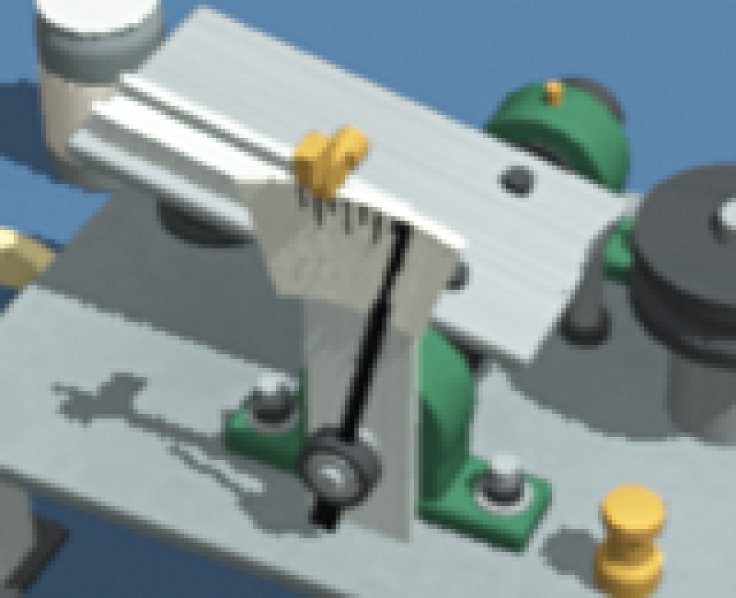

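View pics/c2.png

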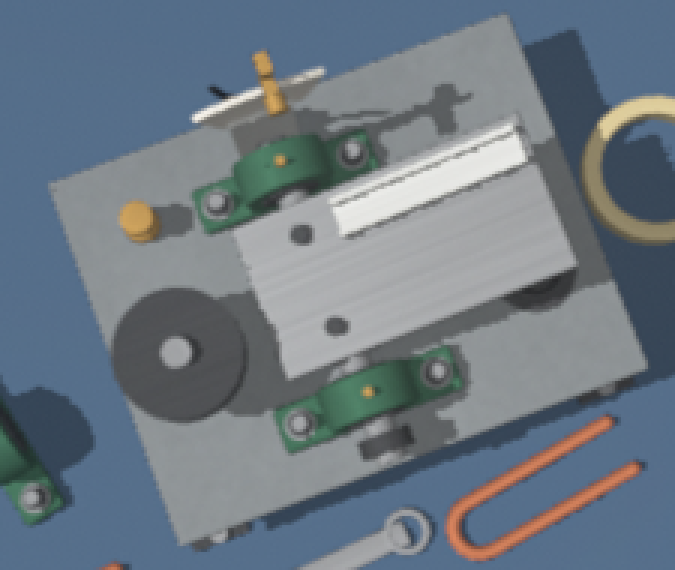

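Crops: nipples at top c2 (280,160) and (368,392). In scene c1 the pointer tip is at (402,232) and the lower end of the flag near (325,200). I'll fit the jig pose to these and project the model.

```bash
cat >> h.py <<'E'
def jig(o,yaw):
    c,s=np.cos(yaw),np.sin(yaw); R=np.array([[c,-s,0],[s,c,0],[0,0,1]]); return lambda p:(R@np.array(p,float).T).T+np.array([*o,0])
def ptip(th,rad=.119): a=.20-th; return [.112,rad*np.sin(a),.125+rad*np.cos(a)]
def corner(th,x=-.035,e=.135):
    t=.18-th; return [x,-e*np.cos(t)-.008*0-0.00*np.sin(t)+.0222*np.sin(t),.125+e*np.sin(t)+.0222*np.cos(t)]
E
python3 - <<'E'
from h import *
from scipy.optimize import least_squares
T=load('top0');S=load('scene0')
ct=lambda u,v:(200+(u+.5)/3-.5,140+(v+.5)/3-.5); cs=lambda u,v:(225+(u+.5)/4.6-.5,215+(v+.5)/4.6-.5)
L=[(T,ct(280,159),[.075,0,.162]),(T,ct(368,391),[-.075,0,.162]),(S,cs(553,84),[-.075,0,.162]),(S,cs(402,230),ptip(0))]
# plate outer corner top view & scene
L+=[(T,ct(577,266),[-.05,*corner(0,0,.150)[1:]]),(S,cs(203,8),[-.05,*corner(0,0,.150)[1:]])]
print('corner', corner(0))
f=lambda q:np.concatenate([proj(g,jig(q[:2],q[2])(p))[0]-uv for g,uv,p in L])
s=least_squares(f,[.588,.066,.387]); print(s.x,np.degrees(s.x[2]),s.fun.round(1))
J=jig(s.x[:2],s.x[2]); np.save('jig.npy',s.x)
for th in np.arange(0,.28,.03):
    u=proj(S,J(ptip(th)))[0]; print(round(th,2),((u-[225,215]+.5)*4.6-.5).round(), ((proj(T,J(ptip(th)))[0]-[200,140]+.5)*3-.5).round())
print('bare',J(corner(0)), 'tri plate corner', tri([(T,L[4][1]),(S,L[5][1])]), J(L[4][2]))
for n,p in dict(can=onz(T,(455,255),.095),).items(): print(n,p)
E
```

```text
corner [-0.035, np.float64(-0.12884444199634312), np.float64(0.17101032239238256)]
[0.59068482 0.06619387 0.38761508] 22.208707960118296 [ 0.2 -0.1 -0.1 -0.3  0.8  1.5  0.4 -0.8  0.6 -0.4 -0.3 -0.6]
0.0 [404. 226.] [211.  86.]
0.03 [394. 222.] [217.  84.]
0.06 [383. 217.] [223.  81.]
0.09 [373. 213.] [229.  79.]
0.12 [363. 208.] [235.  77.]
0.15 [352. 205.] [241.  74.]
0.18 [342. 201.] [246.  72.]
0.21 [332. 198.] [252.  70.]
0.24 [321. 195.] [258.  68.]
0.27 [311. 192.] [264.  66.]
bare [ 0.60698217 -0.06632136  0.17101032] tri plate corner [ 0.59826386 -0.08489986  0.17253216] [ 0.5986731  -0.08565391  0.17369577]
can [ 0.56087814 -0.21302592  0.095     ]
```

Run:
```python
from h import *
q=np.load('jig.npy'); J=jig(q[:2],q[2]); o=r.get_obs(); R=cv2.Rodrigues(o['orientation'])[0]; print(R.round(3))
t=J([-.03,-.125,.25]); d=t-o['tcp_pos']; print(t,(R.T@d)/.15)
print('jig axes in tool',(R.T@(J([1,0,0])-J([0,0,0]))),(R.T@(J([0,1,0])-J([0,0,0]))))
```

```text
[[ 0.916  0.401 -0.001]
 [ 0.401 -0.916  0.001]
 [-0.    -0.002 -1.   ]]
[ 0.61015811 -0.06087222  0.25      ] [ 3.56327588 -2.49323727 -0.05347919]
jig axes in tool [ 9.99684129e-01  2.51320822e-02 -1.46630836e-04] [ 0.02513229 -0.99968275  0.00166195]
```

Call:
send_rows(deltas=[[0, 0.15, -0.1, 0, 0, 0, 0], [0, 0.35, -0.25, 0, 0, 0, 0], [0, 0.55, -0.4, 0, 0, 0, 0], [0, 0.75, -0.55, 0, 0, 0, 0], [0, 0.95, -0.68, -0.02, 0, 0, 0]], squeeze=20)

```text
clock: 0.52
tcp_pos: [0.3604, -0.4653, 0.2443]
orientation: [-3.073, -0.643, 0.002]
contact_force: [0.7, 0.2, -0.2]
grip_width: 0.0255
```

Call:
send_rows(deltas=[[0, 0.2, -0.15, 0, 0, 0, 0], [0, 0.4, -0.3, 0, 0, 0, 0], [0, 0.6, -0.45, 0, 0, 0, 0], [0, 0.8, -0.55, 0, 0, 0, 0], [0, 0.95, -0.65, -0.02, 0, 0, 0]])

```text
clock: 0.93
tcp_pos: [0.4531, -0.3182, 0.2477]
orientation: [-3.073, -0.647, 0.0]
contact_force: [0.6, 0.5, -0.4]
grip_width: -0.0004
```

Call:
send_rows(deltas=[[0, 0.2, -0.15, 0, 0, 0, 0], [0, 0.4, -0.3, 0, 0, 0, 0], [0, 0.6, -0.4, 0, 0, 0, 0], [0, 0.75, -0.5, 0, 0, 0, 0], [0, 0.85, -0.58, 0, 0, 0, 0], [0, 0.85, -0.58, 0, 0, 0, 0], [0, 0.85, -0.58, 0, 0, 0, 0]])

```text
clock: 1.52
tcp_pos: [0.5339, -0.1892, 0.2479]
orientation: [-3.073, -0.648, 0.001]
contact_force: [0.1, -1.1, -0.3]
grip_width: 0.0002
```

Run:
```python
from h import *
q=np.load('jig.npy'); J=jig(q[:2],q[2]); o=r.get_obs(); R=cv2.Rodrigues(o['orientation'])[0]
print(o['clock'],o['tcp_pos'],o['grip_width'],o['contact_force'])
t=J([-.03,-.125,.20]); print((R.T@(t-o['tcp_pos']))/.15)
g=snap('wrist','w0'); print(ray(g,(320,240)),proj(g,J([ptip(0),ptip(.2),ptip(.25),corner(0)])))
```

```text
1.5167 [ 0.53390453 -0.18915871  0.2478815 ] 0.00017673417563193148 [ 0.09080877 -1.09166809 -0.33204042]
[ 0.81051232 -0.57703273  0.31916474]
(array([ 0.61138773, -0.1561725 ,  0.37840344]), array([-0.28936428, -0.13978243, -0.94702471])) [[-788.33810188 -794.03843075]
 [-705.53491464 -818.07001448]
 [-673.63980771 -814.56847766]
 [ 164.91795518   65.06968834]]
```

View pics/w0.png

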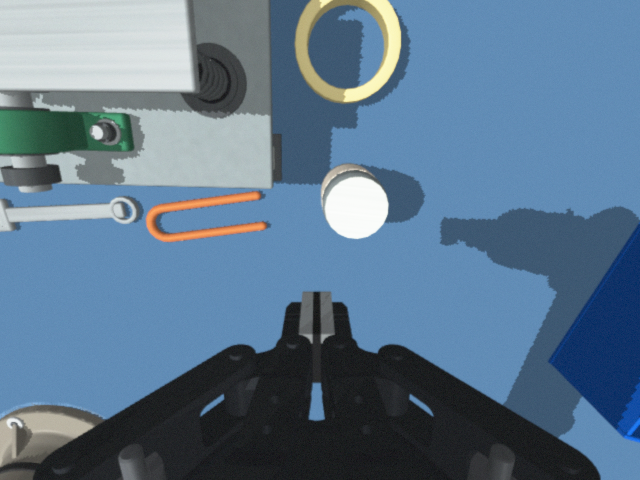

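Wrist view shows the plate corner at (198,91), as the model predicts, with the can and tape clear. I'll go higher over the scale to look down on the flag.

Call:
send_rows(deltas=[[0, 0.1, -0.05, -0.2, 0, 0, 0], [0, 0.25, -0.15, -0.4, 0, 0, 0], [0, 0.4, -0.3, -0.6, 0, 0, 0], [0, 0.6, -0.45, -0.8, 0, 0, 0], [0, 0.8, -0.6, -0.9, 0, 0, 0]])

```text
clock: 1.98
tcp_pos: [0.6047, -0.0677, 0.3837]
orientation: [3.074, 0.634, 0.004]
contact_force: [0.9, -1.3, 0.4]
grip_width: 0.0001
```

Call:
send_rows(deltas=[[0, 0.15, -0.12, 0, 0, 0, 0], [0, 0.3, -0.25, 0, 0, 0, 0], [0, 0.45, -0.35, 0, 0, 0, 0], [0, 0.54, -0.41, 0, 0, 0, 0], [0, 0.54, -0.41, 0, 0, 0, 0], [0, 0.54, -0.41, 0, 0, 0, 0]])

```text
clock: 2.48
tcp_pos: [0.654, 0.0224, 0.3798]
orientation: [3.075, 0.643, -0.002]
contact_force: [-0.2, -0.2, 0.1]
grip_width: 0.0
```

Run:
```python
from h import *
q=np.load('jig.npy'); J=jig(q[:2],q[2]); o=r.get_obs(); R=cv2.Rodrigues(o['orientation'])[0]
print(o['clock'],o['tcp_pos'],o['contact_force'])
t=J([-.03,-.125,.20]); print((R.T@(t-o['tcp_pos']))/.15)
g=snap('wrist','w1'); p=proj(g,J([ptip(x) for x in (0,.15,.2,.25)])); print(p)
c=p[1:].mean(0).astype(int); x0=max(0,min(540,c[0]-50));y0=max(0,min(405,c[1]-37)); print(x0,y0)
z=lambda a:((a-[x0,y0]+.5)*6-.5)
print(z(p).round())
m=cv2.resize(g['pixels'][y0:y0+75,x0:x0+100,::-1],None,fx=6,fy=6,interpolation=3); cv2.imwrite('pics/w1c.png',m)
```

```text
2.4833 [0.65396553 0.02244535 0.37977461] [-0.21704643 -0.19808194  0.13346746]
[-0.48824883  0.39157854  1.1993721 ]
[[202.61529613 142.85958736]
 [224.89199705 143.57590645]
 [232.64089524 143.77968416]
 [240.47814625 143.96383372]]
182 106
[[126. 224.]
 [260. 228.]
 [306. 229.]
 [353. 230.]]
```

View pics/w1c.png

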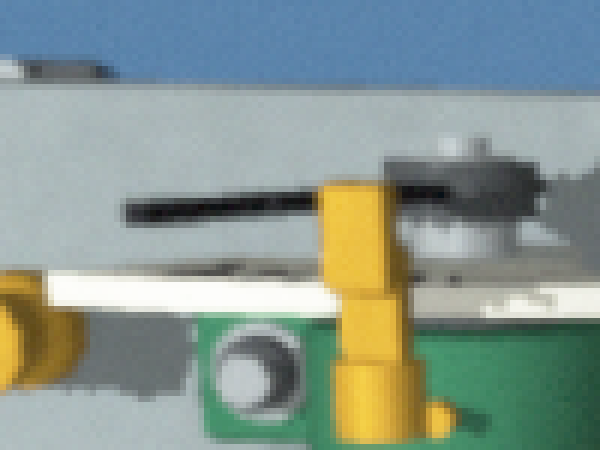

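Pointer's tip end is at (125,213), agreeing with the model in x. Flag's top face spans x 320–390, y 185–290, with a side sliver to 408. It sits above the tip, so I need to account for parallax.

Run:
```python
from h import *
q=np.load('jig.npy'); J=jig(q[:2],q[2]); W=load('w1');S=load('scene0');T=load('top0')
def pt(th,rad,dy,x): a=.2-th; return [x,rad*np.sin(a)+dy*np.cos(a),.125+rad*np.cos(a)-dy*np.sin(a)]
zw=lambda a:((a-[182,106]+.5)*6-.5).round(); zs=lambda a:((a-[225,215]+.5)*4.6-.5).round(); zt=lambda a:((a-[200,140]+.5)*3-.5).round()
for th in (.21,.23,.25,.27):
  for rad in (.119,.130,.14):
    P=J([pt(th,rad,.004,.112),pt(th,rad,-.004,.112)]); print(th,rad,'w',zw(proj(W,P)).tolist(),'s',zs(proj(S,P)).tolist(),'t',zt(proj(T,P)).tolist())
c,_=ray(W,(0,0)); print(c)
a=cv2.imread('pics/scene0.png')[240:270,280:330]; b=cv2.imread('pics/top0.png')[150:180,265:315]
cv2.imwrite('pics/c3.png',np.vstack([cv2.resize(k,None,fx=10,fy=10,interpolation=cv2.INTER_NEAREST) for k in(a,b)]))
zs=lambda a:((a-[280,240]+.5)*10).round()
print([(t,zs(proj(S,J(ptip(t))))[0].tolist(),((proj(T,J(ptip(t)))[0]-[265,150]+.5)*10+[0,300]).round().tolist()) for t in (0,.2,.23,.26)])
```

```text
0.21 0.119 w [[284.0, 229.0], [347.0, 230.0]] s [[343.0, 201.0], [320.0, 194.0]] t [[246.0, 72.0], [259.0, 68.0]]
0.21 0.13 w [[263.0, 233.0], [329.0, 235.0]] s [[343.0, 173.0], [319.0, 166.0]] t [[245.0, 68.0], [258.0, 63.0]]
0.21 0.14 w [[242.0, 238.0], [310.0, 239.0]] s [[342.0, 147.0], [319.0, 140.0]] t [[243.0, 63.0], [257.0, 58.0]]
0.23 0.119 w [[303.0, 229.0], [366.0, 231.0]] s [[336.0, 199.0], [313.0, 192.0]] t [[250.0, 71.0], [263.0, 66.0]]
0.23 0.13 w [[284.0, 234.0], [350.0, 235.0]] s [[335.0, 171.0], [312.0, 164.0]] t [[249.0, 66.0], [262.0, 61.0]]
0.23 0.14 w [[266.0, 238.0], [335.0, 240.0]] s [[334.0, 145.0], [310.0, 138.0]] t [[248.0, 62.0], [262.0, 57.0]]
0.25 0.119 w [[322.0, 230.0], [385.0, 231.0]] s [[329.0, 197.0], [307.0, 191.0]] t [[254.0, 69.0], [267.0, 65.0]]
0.25 0.13 w [[306.0, 234.0], [372.0, 236.0]] s [[327.0, 169.0], [304.0, 162.0]] t [[253.0, 64.0], [267.0, 60.0]]
0.25 0.14 w [[290.0, 239.0], [359.0, 240.0]] s [[326.0, 142.0], [302.0, 136.0]] t [[253.0, 60.0], [267.0, 55.0]]
0.27 0.119 w [[340.0, 230.0], [404.0, 231.0]] s [[323.0, 195.0], [300.0, 189.0]] t [[258.0, 68.0], [271.0, 63.0]]
0.27 0.13 w [[327.0, 235.0], [393.0, 236.0]] s [[320.0, 166.0], [297.0, 161.0]] t [[258.0, 63.0], [271.0, 58.0]]
0.27 0.14 w [[314.0, 239.0], [383.0, 241.0]] s [[317.0, 140.0], [294.0, 134.0]] t [[258.0, 58.0], [271.0, 53.0]]
[0.73162869 0.05536379 0.51020476]
[(0, [329.0, 243.0], [57.0, 489.0]), (0.2, [180.0, 183.0], [186.0, 437.0]), (0.23, [157.0, 177.0], [206.0, 430.0]), (0.26, [135.0, 171.0], [226.0, 423.0])]
```

View pics/c3.png

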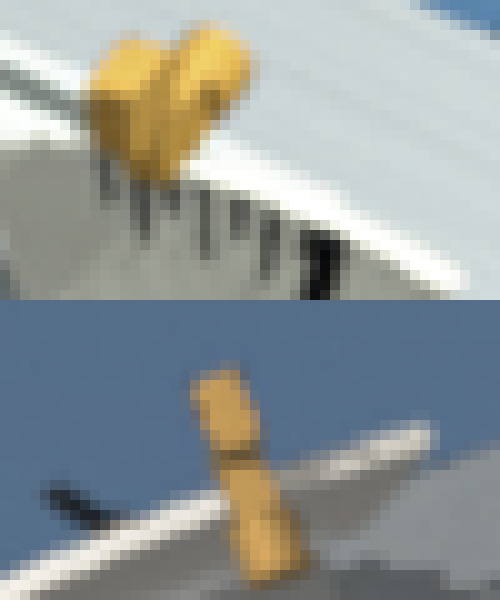

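Rider centre line fits θ≈0.262 at r=0.13 in both the wrist and top views, and the scene gives 0.24–0.26. I'll aim for about 0.25, which is inside both tolerances, and check by eye. Now over to the corner.

Call:
send_rows(deltas=[[0, -0.15, 0.12, 0.05, 0, 0, 0], [0, -0.3, 0.25, 0.2, 0, 0, 0], [0, -0.45, 0.37, 0.4, 0, 0, 0], [0, -0.49, 0.39, 0.6, 0, 0, 0], [0, -0.49, 0.39, 0.8, 0, 0, 0], [0, -0.49, 0.39, 1, 0, 0, 0], [0, -0.49, 0.39, 1, 0, 0, 0]])

```text
clock: 3.12
tcp_pos: [0.6055, -0.0627, 0.2247]
orientation: [-3.075, -0.638, 0.016]
contact_force: [-0.2, -0.7, -0.4]
grip_width: -0.0001
```

Call:
send_rows(deltas=[[0, 0, 0, 0.05, 0, 0, 0], [0, 0, 0, 0.1, 0, 0, 0], [0, 0, 0, 0.15, 0, 0, 0], [0, 0, 0, 0.2, 0, 0, 0], [0, 0, 0, 0.2, 0, 0, 0], [0, 0, 0, 0.2, 0, 0, 0]])

```text
clock: 3.62
tcp_pos: [0.6102, -0.0594, 0.2005]
orientation: [3.075, 0.644, -0.0]
contact_force: [0.0, -0.1, -0.3]
grip_width: 0.0001
```

Run:
```python
from h import *
q=np.load('jig.npy'); J=jig(q[:2],q[2]); o=r.get_obs(); R=cv2.Rodrigues(o['orientation'])[0]
print(o['clock'],o['tcp_pos'],J([0,0,0]),o['contact_force'])
t=J([-.03,-.125,.20]); print((R.T@(t-o['tcp_pos']))/.15)
```

```text
3.6167 [ 0.61020472 -0.05936076  0.20049414] [0.59068482 0.06619387 0.        ] [ 0.03796386 -0.05951729 -0.25080891]
[-0.0043289  0.0091043  0.0032946]
```

Call:
send_rows(deltas=[[0, 0, 0, 0.02, 0, 0, 0], [0, 0, 0, 0.04, 0, 0, 0], [0, 0, 0, 0.06, 0, 0, 0], [0, 0, 0, 0.08, 0, 0, 0], [0, 0, 0, 0.1, 0, 0, 0], [0, 0, 0, 0.12, 0, 0, 0], [0, 0, 0, 0.14, 0, 0, 0], [0, 0, 0, 0.16, 0, 0, 0], [0, 0, 0, 0.18, 0, 0, 0], [0, 0, 0, 0.2, 0, 0, 0], [0, 0, 0, 0.22, 0, 0, 0], [0, 0, 0, 0.23, 0, 0, 0], [0, 0, 0, 0.24, 0, 0, 0], [0, 0, 0, 0.24, 0, 0, 0]])

```text
clock: 4.78
tcp_pos: [0.6118, -0.0618, 0.1658]
orientation: [3.072, 0.64, 0.005]
contact_force: [1.3, -4.9, 7.5]
grip_width: 0.0002
```

Run:
```python
from h import *
o=r.get_obs(); print(o['clock'],o['tcp_pos'],o['contact_force'])
q=np.load('jig.npy'); J=jig(q[:2],q[2])
S=snap('scene','s1'); cv2.imwrite('pics/s1c.png',cv2.resize(S['pixels'][225:295,260:350,::-1],None,fx=8,fy=8,interpolation=3))
for t in (0,.1,.12,.14,.16,.18,.2,.25): print(t,((proj(S,J([ptip(t),ptip(t,.08)]))-[260,225]+.5)*8).round().tolist())
```

```text
4.7833 [ 0.61184451 -0.06182944  0.1658465 ] [ 1.30255231 -4.86206619  7.45420817]
0 [[423.0, 315.0], [383.0, 464.0]]
0.1 [[363.0, 288.0], [345.0, 446.0]]
0.12 [[351.0, 283.0], [337.0, 443.0]]
0.14 [[339.0, 279.0], [329.0, 440.0]]
0.16 [[328.0, 275.0], [321.0, 437.0]]
0.18 [[316.0, 271.0], [313.0, 434.0]]
0.2 [[304.0, 267.0], [306.0, 432.0]]
0.25 [[274.0, 258.0], [286.0, 426.0]]
```

View pics/s1c.png

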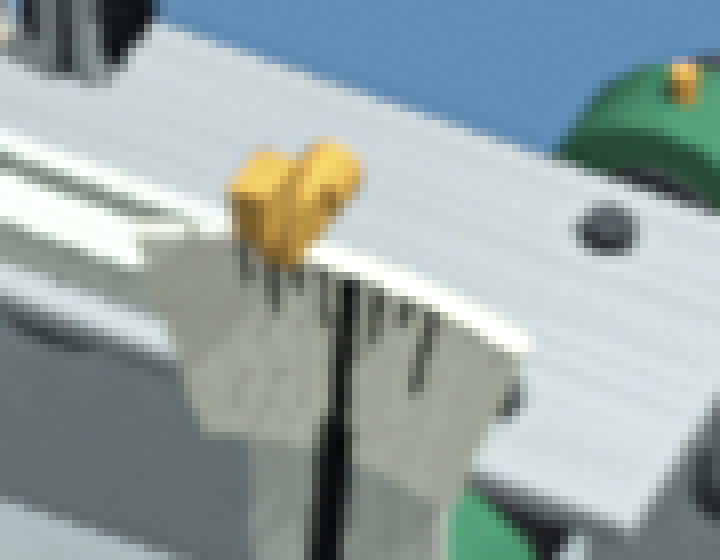

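Pointer tip is at (348,288), which gives θ≈0.13 as geometry predicts (contact at TCP z≈0.1825). Flag's lower corner is at (288,265), so the flag is at 0.235–0.262. I'll go 15 mm further slowly.

Call:
send_rows(deltas=[[0, 0, 0, 0.012, 0, 0, 0], [0, 0, 0, 0.024, 0, 0, 0], [0, 0, 0, 0.036, 0, 0, 0], [0, 0, 0, 0.048, 0, 0, 0], [0, 0, 0, 0.06, 0, 0, 0], [0, 0, 0, 0.07, 0, 0, 0], [0, 0, 0, 0.08, 0, 0, 0], [0, 0, 0, 0.09, 0, 0, 0], [0, 0, 0, 0.095, 0, 0, 0], [0, 0, 0, 0.1, 0, 0, 0], [0, 0, 0, 0.1, 0, 0, 0]])

```text
clock: 5.75
tcp_pos: [0.6126, -0.0633, 0.1518]
orientation: [3.071, 0.638, 0.008]
contact_force: [1.4, -7.2, 11.0]
grip_width: -0.0004
```

Run:
```python
from h import *
o=r.get_obs(); print(o['clock'],o['tcp_pos'],o['contact_force'])
q=np.load('jig.npy'); J=jig(q[:2],q[2])
S=snap('scene','s2'); cv2.imwrite('pics/s2c.png',cv2.resize(S['pixels'][235:285,270:330,::-1],None,fx=12,fy=12,interpolation=3))
for t in (.2,.22,.24,.26,.28): print(t,((proj(S,J([ptip(t),ptip(t,.09)]))-[270,235]+.5)*12).round().tolist())
```

```text
5.75 [ 0.61264985 -0.06329266  0.15175319] [ 1.41770136 -7.17139974 10.99273252]
0.2 [[335.0, 280.0], [338.0, 466.0]]
0.22 [[318.0, 275.0], [325.0, 461.0]]
0.24 [[300.0, 269.0], [311.0, 458.0]]
0.26 [[282.0, 265.0], [298.0, 454.0]]
0.28 [[264.0, 260.0], [285.0, 450.0]]
```

View pics/s2c.png

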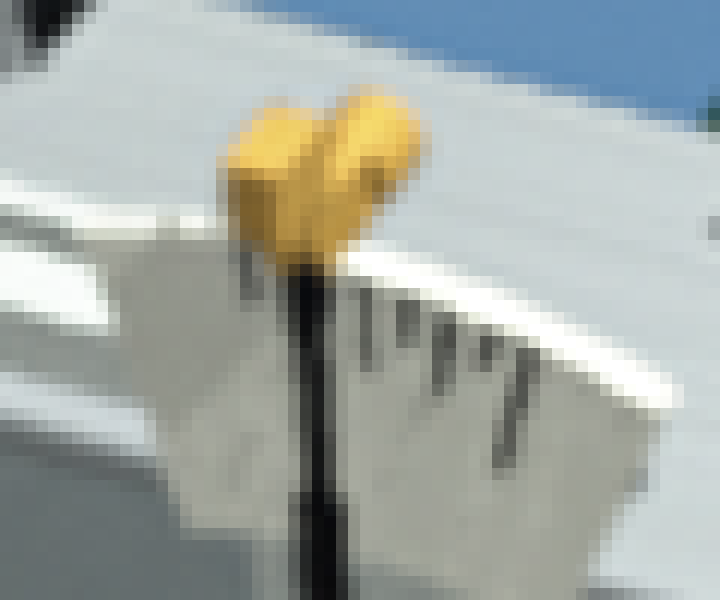

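Pointer tip is at (308,275), θ≈0.235, right under the flag's lower end. The wrist and top views put the flag centre slightly further (~0.26), so I'll press 1.5 mm more and hold over a second.

Call:
send_rows(deltas=[[0, 0, 0, 0.004, 0, 0, 0], [0, 0, 0, 0.008, 0, 0, 0], [0, 0, 0, 0.012, 0, 0, 0], [0, 0, 0, 0.012, 0, 0, 0], [0, 0, 0, 0.012, 0, 0, 0], [0, 0, 0, 0.012, 0, 0, 0], [0, 0, 0, 0.012, 0, 0, 0], [0, 0, 0, 0.012, 0, 0, 0], [0, 0, 0, 0.012, 0, 0, 0], [0, 0, 0, 0.012, 0, 0, 0], [0, 0, 0, 0.012, 0, 0, 0], [0, 0, 0, 0.012, 0, 0, 0], [0, 0, 0, 0.012, 0, 0, 0], [0, 0, 0, 0.012, 0, 0, 0], [0, 0, 0, 0.012, 0, 0, 0], [0, 0, 0, 0.012, 0, 0, 0]])

```text
clock: 7.13
tcp_pos: [0.6127, -0.0635, 0.1502]
orientation: [3.07, 0.638, 0.008]
contact_force: [-0.1, -8.5, 12.0]
grip_width: -0.0002
```

Run:
```python
from h import *
o=r.get_obs(); print(o['clock'],o['tcp_pos'],o['contact_force'])
q=np.load('jig.npy'); J=jig(q[:2],q[2]); R=cv2.Rodrigues(o['orientation'])[0]
S=snap('scene','s3'); T=snap('top','t3')
a=cv2.resize(S['pixels'][235:285,270:330,::-1],None,fx=8,fy=8,interpolation=3); b=cv2.resize(T['pixels'][150:190,265:313,::-1],None,fx=10,fy=10,interpolation=3)[:,:300]
b=cv2.resize(T['pixels'][150:190,270:310,::-1],None,fx=8,fy=8,interpolation=3)
b=cv2.copyMakeBorder(b,0,80,0,0,cv2.BORDER_CONSTANT); cv2.imwrite('pics/s3c.png',np.hstack([a,b]))
for t in (.22,.24,.26,.28): print(t,((proj(S,J([ptip(t),ptip(t,.09)]))-[270,235]+.5)*8).round().tolist())
```

```text
7.1333 [ 0.61272809 -0.06347275  0.15017912] [-0.13647273 -8.49729566 12.04027204]
0.22 [[212.0, 183.0], [216.0, 308.0]]
0.24 [[200.0, 180.0], [208.0, 305.0]]
0.26 [[188.0, 176.0], [199.0, 303.0]]
0.28 [[176.0, 173.0], [190.0, 300.0]]
```

View pics/s3c.png

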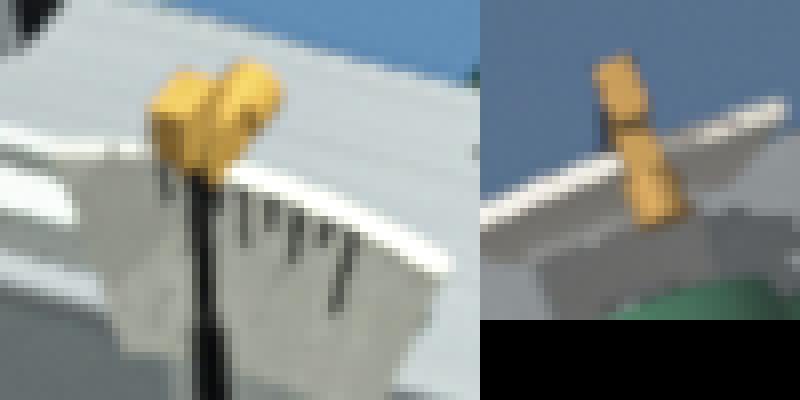

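Pointer (203,180) is at θ≈0.243, still slightly on the +y side of the flag's centre in both views. I'll add another 1.5 mm and hold a second; this stays safe on either reading.

Call:
send_rows(deltas=[[0, 0, 0, 0.004, 0, 0, 0], [0, 0, 0, 0.008, 0, 0, 0], [0, 0, 0, 0.01, 0, 0, 0], [0, 0, 0, 0.01, 0, 0, 0], [0, 0, 0, 0.01, 0, 0, 0], [0, 0, 0, 0.01, 0, 0, 0], [0, 0, 0, 0.01, 0, 0, 0], [0, 0, 0, 0.01, 0, 0, 0], [0, 0, 0, 0.01, 0, 0, 0], [0, 0, 0, 0.01, 0, 0, 0], [0, 0, 0, 0.01, 0, 0, 0], [0, 0, 0, 0.01, 0, 0, 0], [0, 0, 0, 0.01, 0, 0, 0], [0, 0, 0, 0.01, 0, 0, 0], [0, 0, 0, 0.01, 0, 0, 0], [0, 0, 0, 0.01, 0, 0, 0], [0, 0, 0, 0.01, 0, 0, 0]])

```text
clock: 8.65
tcp_pos: [0.6128, -0.0636, 0.1488]
orientation: [3.07, 0.638, 0.008]
contact_force: [0.4, -8.1, 12.1]
grip_width: -0.0
```

Call:
send_rows(deltas=[[0, 0, 0, -0.01, 0, 0, 0], [0, 0, 0, -0.025, 0, 0, 0], [0, 0, 0, -0.04, 0, 0, 0], [0, 0, 0, -0.055, 0, 0, 0], [0, 0, 0, -0.07, 0, 0, 0], [0, 0, 0, -0.085, 0, 0, 0], [0, 0, 0, -0.1, 0, 0, 0], [0, 0, 0, -0.115, 0, 0, 0], [0, 0, 0, -0.13, 0, 0, 0], [0, 0, 0, -0.145, 0, 0, 0], [0, 0, 0, -0.16, 0, 0, 0], [0, 0, 0, -0.175, 0, 0, 0], [0, 0, 0, -0.19, 0, 0, 0], [0, 0, 0, -0.205, 0, 0, 0], [0, 0, 0, -0.22, 0, 0, 0], [0, 0, 0, -0.235, 0, 0, 0], [0, 0, 0, -0.25, 0, 0, 0], [0, 0, 0, -0.265, 0, 0, 0], [0, 0, 0, -0.28, 0, 0, 0], [0, 0, 0, -0.3, 0, 0, 0]])

```text
clock: 10.32
tcp_pos: [0.6098, -0.0602, 0.1908]
orientation: [3.075, 0.643, -0.002]
contact_force: [0.5, -0.7, -0.1]
grip_width: 0.0001
```

Call:
send_rows(deltas=[[0, 0, 0, -0.1, 0, 0, 0], [0, 0, 0, -0.25, 0, 0, 0], [0, 0, 0, -0.4, 0, 0, 0], [0, 0, 0, -0.5, 0, 0, 0], [0, 0, 0, -0.5, 0, 0, 0], [0, 0, 0, -0.5, 0, 0, 0], [0, 0, 0, -0.5, 0, 0, 0]])

```text
clock: 10.9
tcp_pos: [0.6095, -0.0597, 0.2651]
orientation: [-3.075, -0.643, 0.002]
contact_force: [-1.0, 0.5, -0.9]
grip_width: -0.0002
```

Run:
```python
from h import *
o=r.get_obs(); print(o['clock'],o['tcp_pos'],o['contact_force'])
S=snap('scene','s4'); T=snap('top','t4')
a=cv2.resize(S['pixels'][215:345,225:385,::-1],None,fx=2.5,fy=2.5,interpolation=3); b=cv2.resize(load('scene0')['pixels'][215:345,225:385,::-1],None,fx=2.5,fy=2.5,interpolation=3)
cv2.imwrite('pics/s4c.png',np.hstack([a,b]))
d=np.abs(S['pixels'].astype(int)-load('scene0')['pixels']).max(2)[238:345,285:385]; print('scene diff near pointer/flag >40:',(d>40).sum())
```

```text
10.9 [ 0.60953596 -0.05971212  0.26510178] [-0.96445087  0.46410437 -0.9236836 ]
scene diff near pointer/flag >40: 0
```

View pics/s4c.png

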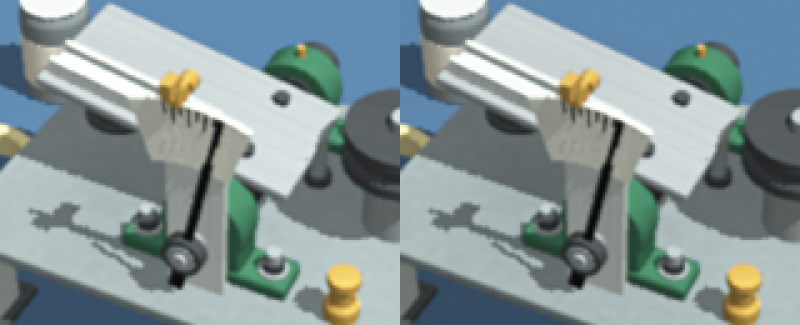

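Pointer is back on zero (at (217,125), same as before), the flag hasn't moved, and the region around them is unchanged pixel for pixel. Handing in.

```bash
python3 -c "
from bench import r
print(r.hand_in())"
```

```text
the job is handed in; nothing more can be done
None
```

I pressed the bare corner with closed fingertips until the pointer stood at the brass flag and held it there. I then eased the plate back to zero, moved clear and handed the job in at about 11 s. No verdict was reported.

- **Hold:** I held for over a second at a rocker angle of about 0.245 rad, then again at about 0.255 rad. The upward force at the corner was about 12 N, and about 15 N counting the sideways drag.
- **Flag position:** My readings disagreed slightly. The scene view gave about 0.235–0.26 rad, and the wrist and top views gave about 0.26. I held between them, which I estimate is within about 2.5 mm of the flag on either reading. I did not take a picture during the second hold.
- **Return:** I eased the plate up at about 27 mm/s. It lost contact near its rest height, at about the height where it had first touched on the way down.
- **Final check:** In the last scene picture the pointer is on its zero line. Nothing differs from the first picture around the pointer, flag and brass fitting. The fingertips were about 8 cm above the plate, with only about 1 N of sensor noise. I did not compare the other bystanders before and after, but the arm never came down near them.

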